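# Pack the welding consumables caddy and hold it up level

### The job

Pack the tall round jar and the tall square tin standing on the welding table into the two empty places at the ends of the metal caddy, upright and flat on its floor, next to the short ones already there. Then lift the caddy by its handle about ten centimetres clear of the table with all four containers in it, keep it level, and finish while holding it up there, still and level. Leave the mallet, pliers and bolt where they lie.

Things in the scene. Friction and masses are not known exactly. Their poses are not given: they have to be found in the camera images.
- caddy: Narrow open sheet-metal caddy, loose, 0.33 kg empty, 62 mm (x) by 258 mm (y) outside; walls 30 mm high, 3 mm thick, floor 4 mm thick. Origin: centre of underside, z up. Two bays, each 56 mm wide (x -28 to 28) and 108 mm long (y 18 to 126, and -18 to -126); each takes two containers in a row along y. A short one stands at each inner end; the outer ends are empty. Length within 20 degrees of world y.
- place_a (a point): Centre of the empty place at the caddy's +y end, on the bay floor (4 mm above the underside, 98 mm from the caddy's middle). About 56 by 56 mm free, less if the short container beside it has moved outwards.
- place_b (a point): The same at the caddy's -y end.
- handle: The caddy's handle, fixed to it: a black rubber-covered bar along the caddy's x, 62 mm long, 14 mm wide (y), 22 mm high (z). Origin: centre of the bar, 130 mm above the caddy's underside and over its middle; axes as the caddy's. A 4 mm thick upright at each end carries it (x = 29 and -29 mm). The packed caddy weighs 0.65 to 0.95 kg and balances about under the handle.
- jar: Tall round grey plastic jar with a black lid, 48 mm diameter, 75 mm high, about 0.13 kg, loose, upright on the table. Origin: centre of its underside, z up. To be packed in either empty place.
- tin: Tall square plain steel tin, 48 by 48 mm, 75 mm high, about 0.13 kg, loose, upright on the table. Origin: centre of its underside, z up, x and y square to its sides. To be packed in either empty place.
- short_jar: Short round white jar with a black lid, 48 mm diameter, 58 mm high, loose, already standing in the caddy at the inner end of one bay. Origin: centre of its underside. Stays in the caddy. It is 48 mm across, so its centre stands 24 mm from any wall or neighbour it touches.
- short_tin: Short square cardboard-brown carton, 48 by 48 mm, 58 mm high, loose, already standing in the caddy at the inner end of the other bay. Origin: centre of its underside. Stays in the caddy. It is 48 mm across, so its centre stands 24 mm from any wall or neighbour it touches.
- mallet: Bystander: rubber mallet lying on the far part of the table, head 100 mm long and 64 mm across, wooden handle 260 mm long towards its -y. Origin: under the centre of the head.
- pliers: Bystander: pliers with one yellow and one black handle lying flat to the right, 185 mm long along x, 17 mm high. Origin: underside, near the middle.
- bolt: Bystander: short steel locating bolt standing between the containers and the caddy, 28 mm diameter, 28 mm high. Origin: centre of its underside.
Things that resemble listed ones, but are neither listed nor needed, are in the scene too. What is shaped like the tin but turquoise is not meant. Leave any red look-alike of the jar alone.

How it is judged (in metres and radians):
On the way, in this order (a step that is already met when the one before it is completed fails the run):
1. the tall jar and the tall tin stand packed in the caddy with the short ones, let go, the caddy on the table (x of jar in the frame of caddy between -0.008 and 0.008 m and y of jar in the frame of caddy between -0.11 and 0.11 m and z of jar in the frame of caddy between -0.002 and 0.01 m and angle between the z axis of each of jar, tin, short_jar, short_tin and the z axis of caddy, either way round below 0.12 rad and x of tin in the frame of caddy between -0.008 and 0.008 m and y of tin in the frame of caddy between -0.11 and 0.11 m and z of tin in the frame of caddy between -0.002 and 0.01 m and x of short_jar in the frame of caddy between -0.008 and 0.008 m and y of short_jar in the frame of caddy between -0.11 and 0.11 m and z of short_jar in the frame of caddy between -0.002 and 0.01 m and x of short_tin in the frame of caddy between -0.008 and 0.008 m and y of short_tin in the frame of caddy between -0.11 and 0.11 m and z of short_tin in the frame of caddy between -0.002 and 0.01 m and height (world z) of caddy below 0.008 m and contact force between the fingers and jar below 0.2 N and contact force between the fingers and tin below 0.2 N), for 0.2 s.
2. the packed caddy is lifted clear of the table by its handle (height (world z) of caddy above 0.03 m and contact force between the fingers and handle above 1 N), for 0.2 s.
At the end, for the whole second after the job is handed in: Handle still gripped; caddy underside 60 to 160 mm above the table, level to 0.12 rad, still (under 20 mm/s, 0.1 rad/s); all four containers in its bays, upright to 0.12 rad, undersides at most 10 mm above the caddy's, centres within 8 mm of its long centre line and 110 mm of its middle (x of jar in the frame of caddy between -0.008 and 0.008 m and y of jar in the frame of caddy between -0.11 and 0.11 m and z of jar in the frame of caddy between -0.002 and 0.01 m and angle between the z axis of each of jar, tin, short_jar, short_tin and the z axis of caddy, either way round below 0.12 rad and x of tin in the frame of caddy between -0.008 and 0.008 m and y of tin in the frame of caddy between -0.11 and 0.11 m and z of tin in the frame of caddy between -0.002 and 0.01 m and x of short_jar in the frame of caddy between -0.008 and 0.008 m and y of short_jar in the frame of caddy between -0.11 and 0.11 m and z of short_jar in the frame of caddy between -0.002 and 0.01 m and x of short_tin in the frame of caddy between -0.008 and 0.008 m and y of short_tin in the frame of caddy between -0.11 and 0.11 m and z of short_tin in the frame of caddy between -0.002 and 0.01 m and height (world z) of caddy between 0.06 and 0.16 m and angle between caddy's own z axis and vertical below 0.12 rad and linear speed of caddy below 0.02 m/s and angular speed of caddy below 0.1 rad/s and contact force between the fingers and handle above 1 N and contact force between caddy and table below 0.1 N); the arm keeps its last pose, push and grip.
It fails at once if the caddy is tipped by more than 0.3 rad (angle between caddy's own z axis and vertical above 0.3 rad).
It fails at once if the mallet, pliers or bolt is moved by more than 30 mm (distance of any of mallet, pliers, bolt from where it was at the start of the episode above 0.03 m).
It also fails if it takes over 72 s, if anything falls off the work surface, if the arm or the gripper's body presses on something with over 40 N, if the wrist force passes 120 N, or if a joint passes its speed limit or range.

### The arm

A 6-joint arm with a two-finger parallel gripper is mounted at the origin on the work surface. World frame = base frame: x ahead of the robot, y to its left, z up, the work surface at z = 0. Lengths are in m, angles in degrees, forces in N, time in s.
With the tool pointing down it reaches from about 0.25 to 0.8 m from the base axis. Payload 3.9 kg.
Tool frame: the origin (TCP) lies at the very end of the fingers, on their centre line; the grasp point (between the pads) lies 19 mm behind it; z points along the fingers, y is the line along which they close (so a half turn about z gives the same grasp; the last joint's range is limited). The gripper opens to 85 mm and grips with 20 to 120 N. Pads are 22 mm wide; open, the fingers measure 114 mm over their backs; the gripper's body (76 mm by 85 mm) begins 54 mm behind the grasp point. The pads swing forward as they close: fully open they stand 13 mm farther back than shut.
Start: joints at [65.89, 14.897, -7.913, 67.191, 0, 90], TCP at [0.214, 0.479, 0.231] pointing down, gripper open.
Joint ranges: [-159.42, 159.42], [-47.68, 98.78], [-73.54, 78.23], [-108.79, 121.32], [-90, 84.71], [-180, 180]. Speed limits (degrees/s): [147.25, 147.25, 180, 180, 180, 180].

### API

Orientations are given as a 3x3 rotation matrix whose columns are the frame's x, y, z axes.
In Python, from workcell import sensors, read_camera, calibration, order gives the robot as it stands.
- The arm moves only by the shell command python3 -m creep 'ROWS' [OPENING] [FORCE]. ROWS is JSON, one flat list of numbers, 4 for each row, row after row: the shift along the world's x, y, z in mm, then the turn about the world's z in degrees. A call has 1 to 8 rows; each row shifts and turns the commanded pose from where the row before left it; what a row does not reach is not made up. A row lasts 1/8 s, in which the tool goes at most 62.5 mm and 10.7 degrees, less where a joint would pass 70% of its speed; a pose out of reach is approached as far as the arm can. A call with a gripper value outside its range is refused whole. OPENING is the finger opening in mm, from 0 to 85.4, set as the call begins (- or left out, the last holds). The fingers move at their own pace and stop on an object; FORCE is the grip in N (left out, the last holds). Time passes only in rows, so rows that do not move let the fingers close. It gives the time, the measured TCP pose, the force, the opening and the grip force at its end, in the units of the state.
- sensors.state(): the state, without advancing time (a new reading comes with each control period).
- read_camera(name): name is "scene" or "top" or "wrist"; returns the picture (400x640x3 uint8, red, green, blue); there is no depth.
- calibration(name): a dict with "fx", "fy", "cx", "cy" (pixels), "xyz" and "rotation" of the camera in the world; the wrist camera has in their place "tool_from_camera" (4x4, takes a point from camera to tool coordinates, whose origin is the TCP and whose axes are the flange's). Camera axes: x right, y up, looking along -z (the intrinsics and any distortion apply to the point x, -y, -z); pixel columns grow to the right and rows downward; lengths in m; the calibration is good to about 2 mm. A picture is of the moment at which its call begins: read the wrist's pose just before it. calibration takes no time and is no camera call.
- order.sign_off(): hands the job in; it is judged then, once.
The state is a dict: "clock": time; "joints": joint angles; "qd": joint speeds; "effort": joint torques, N m; "tool_pos": TCP position; "eef_rot": TCP orientation; "contact_force": force on the tool from outside, world axes, zero at the start; "moment": the same for the moment, N m; "finger_gap": finger opening in m; "gripper_force": force on a finger pad.
Only numpy, scipy, OpenCV 4.12 (cv2) and the standard library are available. Lean on these libraries where they do the work, as an engineer would, in place of code of your own. Each camera call takes 0.05 s, during which the arm holds its last target. There are 200 camera calls.

## Working session

There is one attempt and no reset: what is moved stays moved. The work goes in short steps, Python scripts to look and compute and a shell command to move; the robot and the scene stay as the last step left them, time stands still between calls to the robot, and variables do not carry over. Pictures are saved under pics/ and viewed, at most 10 in all, crops included, and the job is handed in when it is done.

```bash
mkdir -p pics; ls; python3 - <<'E'
from workcell import sensors, read_camera, calibration, order
import cv2
for n in ("top","scene"):
    cv2.imwrite(f"pics/{n}0.png",read_camera(n)[:,:,::-1]); print(n,calibration(n))
print(calibration("wrist")); print(sensors.state())
E
```

```text
pics
top {'fx': 499.7805141821288, 'fy': 499.7805141821288, 'cx': 315.0873567577993, 'cy': 198.11929139105482, 'xyz': array([ 0.40619205, -0.05500681,  1.28793764]), 'rotation': array([[-0.01284685,  0.9873482 , -0.15804585],
       [-0.99987432, -0.01121632,  0.01120448],
       [ 0.00929003,  0.15816993,  0.9873682 ]])}
scene {'fx': 462.5696309581004, 'fy': 462.5696309581004, 'cx': 323.60498585423045, 'cy': 200.53861288871687, 'xyz': array([1.11521973, 0.11035521, 1.01365295]), 'rotation': array([[-0.3327148 , -0.80779239,  0.48659255],
       [ 0.94297434, -0.29046433,  0.16257265],
       [ 0.01001283,  0.51293462,  0.85836928]])}
{'fx': 326.2041852745374, 'fy': 326.2041852745374, 'cx': 315.51102310961994, 'cy': 198.216713922717, 'tool_from_camera': array([[ 9.12444749e-04,  9.57583199e-01,  2.88155487e-01,
         7.36771553e-02],
       [ 9.99999576e-01, -9.09073336e-04, -1.45515221e-04,
         1.47682563e-03],
       [ 1.22611539e-04,  2.88155498e-01, -9.57583622e-01,
        -1.42777123e-01],
       [ 0.00000000e+00,  0.00000000e+00,  0.00000000e+00,
         1.00000000e+00]])}
{'clock': 0.1, 'joints': array([ 6.58912774e+01,  1.49322282e+01, -7.97606422e+00,  6.71911702e+01,
        9.03581161e-04,  8.99991570e+01]), 'qd': array([ 0.06517993, -0.05478256,  0.25745306, -0.04235423, -0.02398437,
       -0.01726042]), 'effort': array([-3.07523078e-04, -4.06507659e+01,  2.54527509e+01,  1.01317468e-02,
       -3.90130219e-05, -2.28959601e-05]), 'tool_pos': array([0.21419745, 0.47866127, 0.23056098]), 'eef_rot': array([[-9.12778002e-01,  4.08455378e-01, -7.23477074e-04],
       [ 4.08456018e-01,  9.12776638e-01, -1.57808422e-03],
       [ 1.57959837e-05, -1.73594913e-03, -9.99998493e-01]]), 'contact_force': array([-0.10312479,  0.9221999 , -0.6278958 ]), 'moment': array([-0.03255347,  0.00106129, -0.03368316]), 'gripper_force': 0.0, 'finger_gap': 0.08529607203748474}
```

View pics/top0.png

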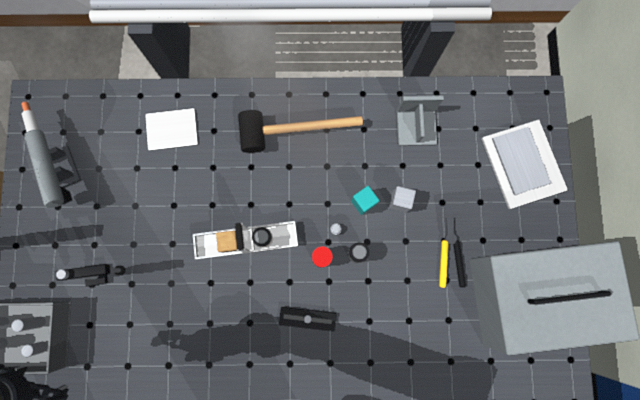

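View pics/scene0.png

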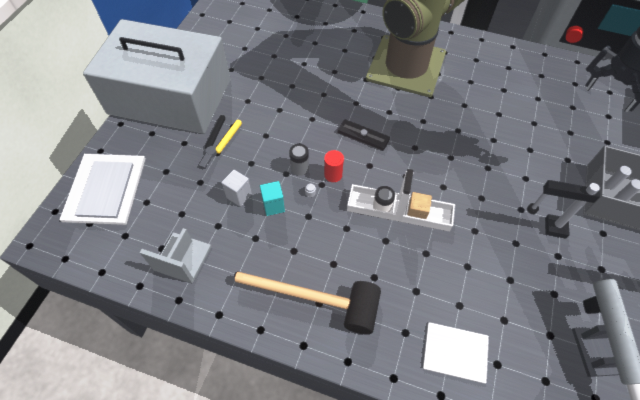

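The top view shows the jar at (360,252), the tin at (404,198) and the bolt at (336,229). The red look-alike is at (322,257) and the turquoise one at (366,199). The caddy runs from about (195,247) to (297,235), with its handle at (239,236), the carton at (227,241) and the short jar at (262,237). The scene view agrees: jar (299,155), tin (236,185), caddy (400,205).

```bash
cat > h.py <<'E'
import numpy as np, cv2
from workcell import sensors, read_camera, calibration, order
def cam(name, st=None):
    c=calibration(name)
    if name!="wrist": return c,np.array(c["xyz"]),np.array(c["rotation"])
    T=np.array(c["tool_from_camera"]); R=np.array(st["eef_rot"])
    return c,np.array(st["tool_pos"])+R@T[:3,3],R@T[:3,:3]
def ray(C,u,v,z):
    c,o,R=C; d=R@np.array([(u-c["cx"])/c["fx"],-(v-c["cy"])/c["fy"],-1.]); return o+d*(z-o[2])/d[2]
def proj(C,p):
    c,o,R=C; q=R.T@(np.array(p)-o); return c["cx"]-c["fx"]*q[0]/q[2], c["cy"]+c["fy"]*q[1]/q[2]
E
python3 - <<'E'
from h import *
C=cam("top"); np.set_printoptions(precision=4,suppress=True)
for n,u,v,z in [("jar",360,252,.075),("tin",404.5,197,.075),("red",322,257,.075),("turq",366,199,.075),("bolt",336,229,.028),("c1",193,236,.03),("c2",297,223,.03),("c3",298,246,.03),("c4",195,258,.03),("handle",239,236,.141),("stin",227,240,.062),("sjar",262,237,.062),("malletend",362,121,.02),("pl",445,262,.01)]:
    print(n,ray(C,u,v,z))
S=cam("scene")
for n,u,v,z in [("jar",299,152,.075),("tin",236,180,.075),("handle",408,181,.141),("sjar",384,194,.062)]: print("S",n,ray(S,u,v,z))
E
```

```text
jar [ 0.4672 -0.1757  0.075 ]
tin [ 0.6006 -0.289   0.075 ]
red [ 0.4563 -0.0836  0.075 ]
turq [ 0.5967 -0.194   0.075 ]
bolt [ 0.5282 -0.1212  0.028 ]
c1 [0.5146 0.2387 0.03  ]
c2 [ 0.5444 -0.0227  0.03  ]
c3 [ 0.4863 -0.0248  0.03  ]
c4 [0.4596 0.2324 0.03  ]
handle [0.5038 0.1076 0.141 ]
stin [0.5011 0.148  0.062 ]
sjar [0.5074 0.0625 0.062 ]
malletend [ 0.8137 -0.1957  0.02  ]
pl [ 0.4424 -0.3979  0.01  ]
S jar [ 0.4697 -0.1732  0.075 ]
S tin [ 0.6003 -0.2865  0.075 ]
S handle [0.5075 0.1074 0.141 ]
S sjar [0.5089 0.0616 0.062 ]
```

```bash
python3 -m creep '[15,-20,5,-5, 40,-50,5,-8, 40,-55,5,-9, 40,-55,0,-9, 40,-55,0,-9, 40,-55,0,-9, 40,-50,0,-8, 20,-20,0,-3]' 85 && python3 -m creep '[0,0,0,0]' && python3 - <<'E'
from h import *
s=sensors.state(); im=read_camera("wrist"); np.savez("w1.npz",im=im,p=s["tool_pos"],R=s["eef_rot"]); cv2.imwrite("pics/w1.png",im[:,:,::-1]); print(s["tool_pos"],s["eef_rot"],s["joints"])
E
```

```text
clock: 1.1
tool_pos: [0.4756, 0.1369, 0.2454]
eef_rot: [[-0.097, 0.995, -0.0], [0.995, 0.097, -0.001], [-0.001, -0.0, -1.0]]
contact_force: [-0.6, 0.0, 0.4]
finger_gap: 0.0849
gripper_force: 0.0
clock: 1.23
tool_pos: [0.4752, 0.1382, 0.2452]
eef_rot: [[-0.099, 0.995, -0.001], [0.995, 0.099, -0.0], [-0.0, -0.001, -1.0]]
contact_force: [-0.1, -0.1, 0.1]
finger_gap: 0.0849
gripper_force: 0.0
[0.4752462  0.13816023 0.24515215] [[-9.91872740e-02  9.95068464e-01 -7.98428704e-04]
 [ 9.95068776e-01  9.91871396e-02 -2.06354376e-04]
 [-1.26142873e-04 -8.14959202e-04 -9.99999660e-01]] [ 1.62089151e+01  1.16529818e+01 -1.01801127e+01  6.82141340e+01
  1.41646409e-03  1.00516545e+02]
```

View pics/w1.png

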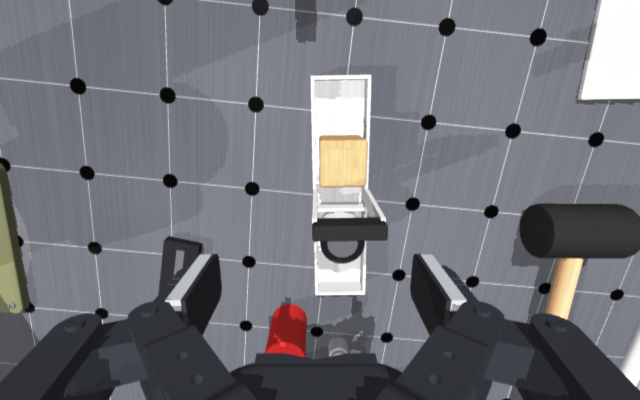

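The wrist view shows the caddy rim with corners at about (311,76), (371,76), (365,294) and (315,295). The carton is at (343,161), the handle spans (313..387, 230) and the short jar is behind it at (342,243).

```bash
python3 - <<'E'
from h import *
np.set_printoptions(precision=4,suppress=True)
d=np.load("w1.npz"); im=d["im"]; C=cam("wrist",dict(tool_pos=d["p"],eef_rot=d["R"]))
m=(im.min(2)>165).astype(np.uint8); m[:,:300]=0; m[:,400:]=0; m[:60]=0; m[300:]=0
n,l,s,c=cv2.connectedComponentsWithStats(m); k=1+np.argmax(s[1:,4]); print(s[1:][s[1:,4]>100])
ys,xs=np.where((m>0)); 
A=[ray(C,u,v,.03)[:2] for u,v in [(311,75.5),(371,75.5),(365.5,295),(315,295.5)]]
print(np.array(A)); 
for i in range(4): print(np.linalg.norm(A[i]-A[(i+1)%4]))
a=(A[0]+A[1])/2;b=(A[2]+A[3])/2; v=a-b; print("centre",np.mean(A,0),"yaw",np.degrees(np.arctan2(-v[0],v[1])))
for u in (313,387):print("handle lo far/near",ray(C,u,220,.141),ray(C,u,240,.119))
print("stin top",[ray(C,u,v,.062) for u,v in ((319,137),(366,136),(367,186),(320,188))])
E
```

```text
[[ 300   60   86  164 5802]
 [ 314  241   53   55 1912]]
[[ 0.4611  0.2362]
 [ 0.5226  0.2424]
 [ 0.5543 -0.0147]
 [ 0.4911 -0.0218]]
0.061757929622113204
0.25909490531688767
0.06353073356579438
0.25978734985417246
centre [0.5073 0.1105] yaw 6.823478525656564
handle lo far/near [0.4755 0.1202 0.141 ] [0.478 0.093 0.119]
handle lo far/near [0.5349 0.1262 0.141 ] [0.5439 0.0996 0.119 ]
stin top [array([0.4751, 0.1782, 0.062 ]), array([0.5212, 0.1838, 0.062 ]), array([0.5295, 0.1335, 0.062 ]), array([0.4815, 0.1265, 0.062 ])]
```

Edges come out at 62 x 259 mm, which matches the given size. The caddy centre is (0.507, 0.1105) with yaw 6.7°. Next I look at the jar and tin.

```bash
python3 -m creep '[5,-20,0,0, 10,-50,0,0, 10,-60,0,0, 10,-60,0,0, 10,-60,0,0, 10,-45,0,0, 0,-15,0,0, 0,0,0,0]' && python3 - <<'E'
from h import *
s=sensors.state(); im=read_camera("wrist"); np.savez("w2.npz",im=im,p=s["tool_pos"],R=s["eef_rot"]); cv2.imwrite("pics/w2.png",im[:,:,::-1])
E
```

```text
clock: 2.28
tool_pos: [0.5289, -0.1694, 0.2454]
eef_rot: [[-0.103, 0.995, -0.001], [0.995, 0.103, 0.001], [0.001, -0.001, -1.0]]
contact_force: [0.5, 0.6, -0.6]
finger_gap: 0.0851
gripper_force: 0.0
```

View pics/w2.png

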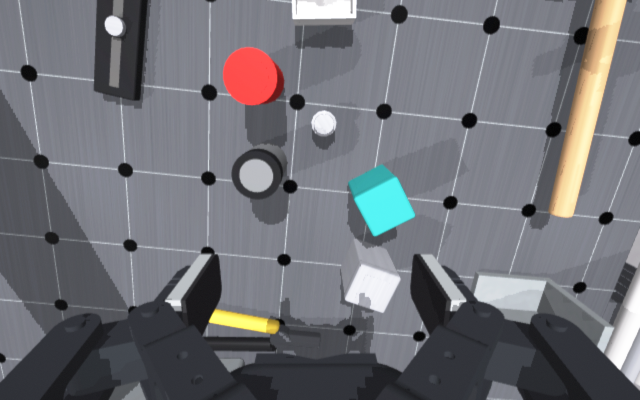

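The jar lid is centred at (257,174) and the red look-alike is at (252,75). The tin's top face lies around (371,282), turned in yaw. Turquoise is at (383,205) and the bolt at (323,124).

```bash
python3 - <<'E'
from h import *
np.set_printoptions(precision=4,suppress=True)
d=np.load("w2.npz"); im=d["im"]; C=cam("wrist",dict(tool_pos=d["p"],eef_rot=d["R"]))
g=im.min(2)
roi=np.zeros_like(g); roi[130:215,220:300]=1
m=((im.max(2)<50)&(roi>0)).astype(np.uint8)
c=max(cv2.findContours(m,0,2)[0],key=cv2.contourArea); (u,v),r=cv2.minEnclosingCircle(c); print("jar px",u,v,r,ray(C,u,v,.075),"diam",np.linalg.norm(ray(C,u-r,v,.075)-ray(C,u+r,v,.075)))
print("tin grays",[int(g[y,x]) for x,y in ((372,283),(350,262),(360,265),(390,270))])
roi[:]=0; roi[235:325,335:410]=1
for t in (150,170,185):
    m=((g>t)&(roi>0)).astype(np.uint8); c=max(cv2.findContours(m,0,2)[0],key=cv2.contourArea)
    P=np.array([ray(C,a,b,.075)[:2] for a,b in c[:,0]],np.float32); print(t,cv2.minAreaRect(P),cv2.boundingRect(c), cv2.approxPolyDP(c,4,True)[:,0].tolist())
x=cv2.resize(im[230:330,320:420],(500,500),interpolation=0); cv2.imwrite("pics/tin.png",x[:,:,::-1])
E
```

```text
jar px 289.5 186.0 6.800835609436035 [ 0.5043 -0.1786  0.075 ] diam 0.013485166555396793
tin grays [245, 139, 157, 161]
150 ((0.6006750464439392, -0.2712685763835907), (0.07277894765138626, 0.07015562057495117), 75.15505981445312) (345, 239, 65, 74) [[354, 239], [360, 264], [345, 299], [383, 312], [400, 280], [396, 271], [409, 271], [396, 270], [385, 249], [366, 249]]
170 ((0.6034181714057922, -0.2838631868362427), (0.049399394541978836, 0.04793122038245201), 75.63404083251953) (345, 263, 56, 50) [[362, 263], [345, 299], [357, 304], [363, 293], [362, 304], [367, 301], [370, 308], [383, 312], [400, 278]]
185 ((0.6034843325614929, -0.2841853201389313), (0.048456620424985886, 0.04751845449209213), 75.1613998413086) (345, 264, 55, 49) [[361, 264], [345, 299], [357, 303], [364, 292], [370, 308], [382, 312], [399, 277]]
```

View pics/tin.png

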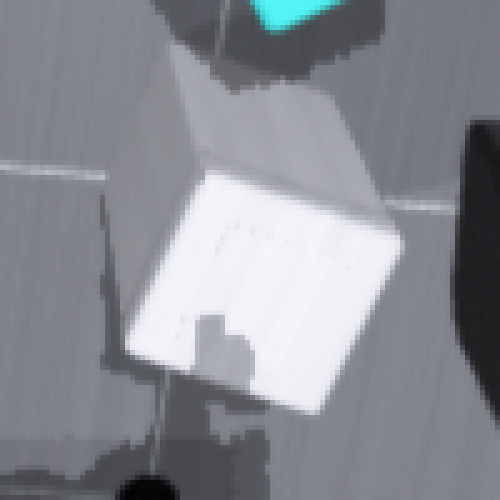

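```bash
python3 - <<'E'
from h import *
d=np.load("w2.npz"); C=cam("wrist",dict(tool_pos=d["p"],eef_rot=d["R"]))
print("jar",ray(C,257,174,.075),"diam",np.linalg.norm(ray(C,232,174,.075)-ray(C,282,174,.075)))
E
python3 -m creep '[14,-20,0,-4, 25,-40,0,-8, 25,-40,-20,-7, 9.5,-15,-45,-1.7, 0,0,-55,0, 0,0,-50,0, 0,0,-25,0, 0,0,-12,0]' 85 && python3 -m creep '[0,0,0,0, 0,0,0,0, 0,0,0,0, 0,0,0,0]' 44 40
```

```text
jar [ 0.47162483 -0.16979958  0.075     ] diam 0.04904050723303306
clock: 3.32
tool_pos: [0.602, -0.2823, 0.0371]
eef_rot: [[0.253, 0.967, -0.003], [0.967, -0.253, 0.002], [0.001, -0.003, -1.0]]
contact_force: [0.4, 0.2, 1.0]
finger_gap: 0.0851
gripper_force: 0.0
clock: 3.82
tool_pos: [0.6043, -0.2857, 0.0407]
eef_rot: [[0.256, 0.967, 0.003], [0.967, -0.256, -0.001], [-0.0, 0.004, -1.0]]
contact_force: [-0.1, 1.0, 6.5]
finger_gap: 0.0475
gripper_force: 42.6
```

```bash
python3 -m creep '[0,0,10,0, 0,0,30,0, 0,0,50,0, 0,0,55,0, 0,0,45,0, 0,0,20,0, 0,0,0,0]' && python3 -m creep '[-4,18,0,3, -8,35,0,6, -12,52,0,6, -13,55,0,6, -13,55,0,0, -13,55,0,0, -13,55,0,0, -12,52,0,0]' && python3 -m creep '[-10,45,0,0, -6,35,0,0, -3,25,0,0, -1,8,0,0, 0,2,0,0, 0,0,0,0, 0,0,0,0]'
```

```text
clock: 4.7
tool_pos: [0.6037, -0.2859, 0.2512]
eef_rot: [[0.256, 0.967, 0.004], [0.967, -0.256, -0.002], [-0.001, 0.004, -1.0]]
contact_force: [-0.7, -0.3, -1.9]
finger_gap: 0.0476
gripper_force: 41.9
clock: 5.7
tool_pos: [0.5119, 0.0939, 0.2469]
eef_rot: [[-0.11, 0.994, -0.004], [0.994, 0.11, -0.0], [0.0, -0.004, -1.0]]
contact_force: [0.6, -0.5, -1.2]
finger_gap: 0.047
gripper_force: 42.0
clock: 6.58
tool_pos: [0.495, 0.2058, 0.2487]
eef_rot: [[-0.107, 0.994, -0.0], [0.994, 0.107, -0.0], [-0.0, -0.0, -1.0]]
contact_force: [0.5, -0.1, -0.2]
finger_gap: 0.0478
gripper_force: 42.0
```

```bash
python3 -m creep '[0.5,1.5,-15,0.6, 0,0,-40,0, 0,0,-50,0, 0,0,-30,0, 0,0,-10,0, 0,0,0,0, 0,0,0,0]' && python3 - <<'E'
from h import *
s=sensors.state(); im=read_camera("wrist"); np.savez("w3.npz",im=im,p=s["tool_pos"],R=s["eef_rot"]); cv2.imwrite("pics/w3.png",im[:,:,::-1]);print(s["tool_pos"])
E
```

```text
clock: 7.45
tool_pos: [0.4966, 0.2086, 0.1051]
eef_rot: [[-0.118, 0.993, 0.003], [0.993, 0.118, 0.001], [0.001, 0.003, -1.0]]
contact_force: [-0.2, -0.3, -0.5]
finger_gap: 0.0479
gripper_force: 41.9
[0.49661629 0.20862167 0.1050949 ]
```

View pics/w3.png

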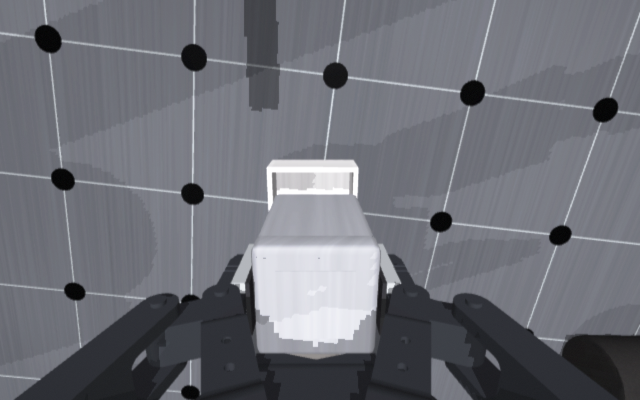

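The view shows the caddy's +y rim end at (268..358, 161), with the tin's far top edge at (254..379, 243) held squarely above it.

```bash
python3 - <<'E'
from h import *
np.set_printoptions(precision=4,suppress=True)
d=np.load("w3.npz"); C=cam("wrist",dict(tool_pos=d["p"],eef_rot=d["R"]))
e=np.array([ray(C,u,160.5,.03) for u in (267.5,358.5)]); zt=d["p"][2]+.037
t=np.array([ray(C,u,v,zt) for u,v in ((253,243),(379.5,242.5))]); b=np.array([ray(C,u,196.5,zt-.075) for u in (272,360)])
ey=np.array([-.117,.993,0]); ex=np.array([.993,.117,0])
for n,a in (("end",e),("tintop",t),("tinbot",b)): print(n,a,np.linalg.norm(a[0]-a[1]),"x,y caddy-ish",a.mean(0)@ex,a.mean(0)@ey, np.degrees(np.arctan2(*(a[1]-a[0])[[1,0]])))
E
```

```text
end [[0.461  0.2404 0.03  ]
 [0.5219 0.2477 0.03  ]] 0.06133722622205544 x,y caddy-ish 0.516530774335506 0.1848562447656071 6.804260426037142
tintop [[0.4719 0.2322 0.1421]
 [0.5163 0.2377 0.1421]] 0.0446728947486464 x,y caddy-ish 0.5181202093038914 0.1754992510996877 6.997075784752208
tinbot [[0.4697 0.227  0.0671]
 [0.5202 0.233  0.0671]] 0.05084725893574653 x,y caddy-ish 0.5184074444488493 0.1704737214365241 6.781758891366581
```

```bash
python3 -m creep '[-1.5,1.2,-8,0, 0,0,-15,0, 0,0,-15,0, 0,0,-10,0, 0,0,-5,0, 0,0,0,0]'
```

```text
clock: 8.25
tool_pos: [0.4936, 0.2093, 0.0503]
eef_rot: [[-0.118, 0.993, -0.001], [0.993, 0.118, -0.0], [-0.0, -0.001, -1.0]]
contact_force: [-0.2, 0.0, -1.4]
finger_gap: 0.0476
gripper_force: 41.9
```

```bash
python3 -m creep '[0,0,-3,0, 0,0,-2,0, 0,0,-1,0, 0,0,0,0, 0,0,0,0]'
```

```text
clock: 8.88
tool_pos: [0.4939, 0.2094, 0.0448]
eef_rot: [[-0.118, 0.993, 0.0], [0.993, 0.118, 0.0], [0.0, 0.0, -1.0]]
contact_force: [-0.4, -0.2, -1.4]
finger_gap: 0.0471
gripper_force: 41.9
```

```bash
python3 -m creep '[0,0,-1,0, 0,0,-1,0, 0,0,0,0]';python3 -m creep '[0,0,-1,0, 0,0,-1,0, 0,0,0,0]'
```

```text
clock: 9.25
tool_pos: [0.4939, 0.2095, 0.0447]
eef_rot: [[-0.118, 0.993, 0.001], [0.993, 0.118, 0.0], [0.0, 0.001, -1.0]]
contact_force: [-5.0, -0.8, 13.4]
finger_gap: 0.0471
gripper_force: 43.5
clock: 9.62
tool_pos: [0.4939, 0.2095, 0.0447]
eef_rot: [[-0.118, 0.993, 0.002], [0.993, 0.118, 0.001], [0.001, 0.002, -1.0]]
contact_force: [-8.4, -3.5, 28.4]
finger_gap: 0.0475
gripper_force: 45.5
```

```bash
python3 -m creep '[0,0,3,0, 0,0,0,0]' && python3 -m creep '[0,0,0,0, 0,0,0,0, 0,0,0,0]' 62 && python3 -m creep '[0,0,15,0, 0,0,45,0, 0,0,55,0, 0,0,55,0, 0,0,35,0, 0,0,0,0]' 85
```

```text
clock: 9.88
tool_pos: [0.4945, 0.2097, 0.0447]
eef_rot: [[-0.118, 0.993, 0.001], [0.993, 0.118, 0.001], [0.001, 0.002, -1.0]]
contact_force: [-2.8, 0.8, 9.4]
finger_gap: 0.0472
gripper_force: 43.2
clock: 10.25
tool_pos: [0.4937, 0.2093, 0.0433]
eef_rot: [[-0.118, 0.993, -0.001], [0.993, 0.118, -0.0], [-0.0, -0.001, -1.0]]
contact_force: [0.2, -0.5, -0.8]
finger_gap: 0.062
gripper_force: 0.0
clock: 11.0
tool_pos: [0.4959, 0.2103, 0.2532]
eef_rot: [[-0.118, 0.993, 0.008], [0.993, 0.118, 0.003], [0.002, 0.008, -1.0]]
contact_force: [-0.2, 0.4, -0.5]
finger_gap: 0.0851
gripper_force: 0.0
```

```bash
python3 -m creep '[0,-20,0,0, -2,-45,0,0, -4,-60,0,0, -5,-60,0,0, -5,-60,0,0, -5,-60,0,0, -2,-50,0,0, 0,-20,0,0]' 85; python3 - <<'E'
from h import *
np.set_printoptions(precision=4,suppress=True)
im=read_camera("top"); cv2.imwrite("pics/top1.png",cv2.resize(im[200:300,180:400],(800,364),interpolation=2)[:,:,::-1])
E
```

```text
clock: 12.0
tool_pos: [0.4685, -0.1686, 0.2471]
eef_rot: [[-0.114, 0.993, -0.004], [0.993, 0.114, 0.0], [0.001, -0.004, -1.0]]
contact_force: [0.5, 0.4, 0.3]
finger_gap: 0.0853
gripper_force: 0.0
```

View pics/top1.png

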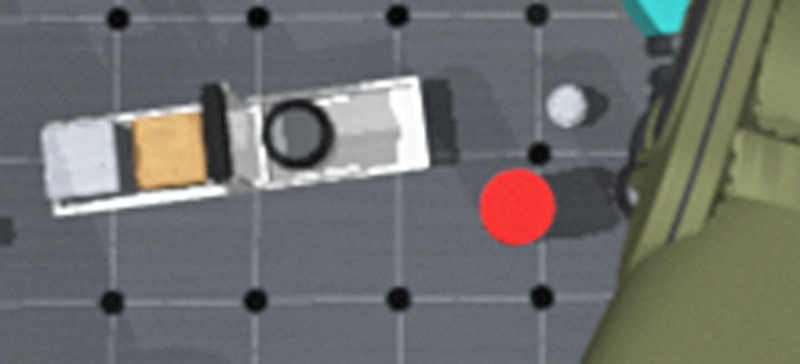

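The tin stands in place_a beside the carton, the caddy's corners have not moved, and the red and the bolt are where they were. Now the jar.

```bash
python3 -m creep '[1,-4,-15,0, 0,0,-45,0, 0,0,-50,0, 0,0,-50,0, 0,0,-30,0, 0,0,-10,0, 0,0,0,0, 0,0,0,0]'
```

```text
clock: 13.05
tool_pos: [0.473, -0.1698, 0.0499]
eef_rot: [[-0.119, 0.993, 0.002], [0.993, 0.119, -0.001], [-0.001, 0.002, -1.0]]
contact_force: [0.2, -0.9, 0.1]
finger_gap: 0.085
gripper_force: 0.0
```

```bash
python3 -m creep '[-2,-2,-9,0, 0,0,0,0]' && python3 -m creep '[0,0,0,0, 0,0,0,0, 0,0,0,0, 0,0,0,0]' 44 40 && python3 -m creep '[0,0,10,0, 0,0,30,0, 0,0,50,0, 0,0,55,0, 0,0,45,0, 0,0,20,0, 0,0,0,0]'
```

```text
clock: 13.3
tool_pos: [0.4694, -0.1717, 0.0396]
eef_rot: [[-0.118, 0.993, -0.0], [0.993, 0.118, 0.0], [0.0, -0.0, -1.0]]
contact_force: [0.6, -0.0, 0.3]
finger_gap: 0.0852
gripper_force: 0.0
clock: 13.8
tool_pos: [0.4703, -0.1718, 0.0401]
eef_rot: [[-0.118, 0.993, 0.001], [0.993, 0.118, -0.0], [-0.0, 0.001, -1.0]]
contact_force: [-0.4, -0.4, 3.9]
finger_gap: 0.0466
gripper_force: 41.5
clock: 14.68
tool_pos: [0.4707, -0.1719, 0.2516]
eef_rot: [[-0.118, 0.993, 0.003], [0.993, 0.118, -0.001], [-0.002, 0.003, -1.0]]
contact_force: [0.1, 0.2, -1.2]
finger_gap: 0.047
gripper_force: 41.6
```

```bash
python3 -m creep '[4,15,0,0, 10,38,0,0, 14,55,0,0, 12,45,0,0, 6,24,0,0, 2,8,0,0, 0,0,0,0]' && python3 -m creep '[0,0,-20,0, 0,0,-45,0, 0,0,-40,0, 0,0,-20,0, 0,0,-10,0, 0,0,0,0, 0,0,0,0]'; python3 - <<'E'
from h import *
s=sensors.state(); im=read_camera("wrist"); np.savez("w4.npz",im=im,p=s["tool_pos"],R=s["eef_rot"]); cv2.imwrite("pics/w4.png",im[:,:,::-1]);print(s["tool_pos"])
E
```

```text
clock: 15.55
tool_pos: [0.5171, 0.0138, 0.2487]
eef_rot: [[-0.119, 0.993, -0.002], [0.993, 0.119, -0.0], [-0.0, -0.002, -1.0]]
contact_force: [-1.1, -0.3, -0.9]
finger_gap: 0.047
gripper_force: 41.6
clock: 16.42
tool_pos: [0.5188, 0.0131, 0.1158]
eef_rot: [[-0.118, 0.993, 0.002], [0.993, 0.118, 0.0], [-0.0, 0.002, -1.0]]
contact_force: [0.5, 0.3, -1.4]
finger_gap: 0.0469
gripper_force: 41.6
[0.51876    0.01309969 0.11578091]
```

View pics/w4.png

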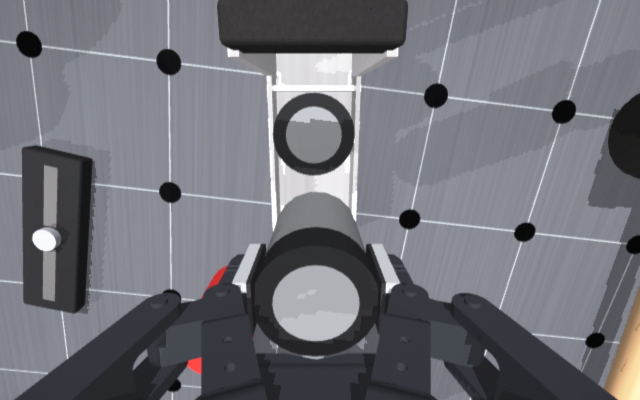

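The short jar's lid is centred at (314,134). The held jar's lid is at (316,303), and the caddy's side rims are at x≈268 and 360 around row 130.

```bash
python3 - <<'E'
from h import *
np.set_printoptions(precision=4,suppress=True)
d=np.load("w4.npz"); C=cam("wrist",dict(tool_pos=d["p"],eef_rot=d["R"])); zt=d["p"][2]+.035
ey=np.array([-.117,.993,0]); ex=np.array([.993,.117,0]); c=np.array([.507,.1105,0])
for n,u,v,z in (("held",316,303.5,zt),("short",314,134,.062),("rimL",268,130,.03),("rimR",360.5,130,.03),("rimL",274,200,.03),("rimR",357,200,.03),("tcp",0,0,0)):
    p=ray(C,u,v,z) if u else d["p"]; print(n,p,"caddy",(p-c)@ex,(p-c)@ey)
E
```

```text
held [0.5193 0.0135 0.1508] caddy 0.000854134298630501 -0.09778941831698922
short [0.5119 0.0681 0.062 ] caddy -8.297879348160252e-05 -0.04266507878468306
rimL [0.4805 0.0639 0.03  ] caddy -0.03178525996325207 -0.0431348930395996
rimR [0.5437 0.0715 0.03  ] caddy 0.03187448885790251 -0.043045522119316525
rimL [0.4887 0.0142 0.03  ] caddy -0.029422298929935375 -0.09350447508859197
rimR [0.5491 0.0213 0.03  ] caddy 0.03139373652823014 -0.09345493064936057
tcp [0.5188 0.0131 0.1158] caddy 0.0002818463388896887 -0.09809442364941497
```

Everything is within 1 mm, so I'm inserting it.

```bash
python3 -m creep '[0,0,-15,0, 0,0,-25,0, 0,0,-15,0, 0,0,-10,0, 0,0,-2,0, 0,0,0,0]' && python3 -m creep '[0,0,-1.5,0, 0,0,-1,0, 0,0,-1,0, 0,0,0,0, 0,0,0,0]'
```

```text
clock: 17.23
tool_pos: [0.5183, 0.0134, 0.048]
eef_rot: [[-0.118, 0.993, 0.001], [0.993, 0.118, -0.0], [-0.0, 0.001, -1.0]]
contact_force: [-0.2, 0.5, -0.6]
finger_gap: 0.0471
gripper_force: 41.6
clock: 17.85
tool_pos: [0.5179, 0.0134, 0.0443]
eef_rot: [[-0.118, 0.993, 0.0], [0.993, 0.118, -0.0], [-0.0, 0.0, -1.0]]
contact_force: [-0.1, -0.3, -0.6]
finger_gap: 0.0468
gripper_force: 41.6
```

```bash
python3 -m creep '[0,0,-1,0, 0,0,0,0]'; python3 -m creep '[0,0,-1,0, 0,0,0,0]'
```

```text
clock: 18.1
tool_pos: [0.518, 0.0134, 0.0441]
eef_rot: [[-0.118, 0.993, 0.001], [0.993, 0.118, -0.0], [-0.0, 0.001, -1.0]]
contact_force: [-1.8, 0.5, 5.5]
finger_gap: 0.0463
gripper_force: 42.3
clock: 18.35
tool_pos: [0.518, 0.0134, 0.044]
eef_rot: [[-0.118, 0.993, 0.001], [0.993, 0.118, -0.0], [-0.0, 0.001, -1.0]]
contact_force: [-3.5, 0.1, 13.8]
finger_gap: 0.0471
gripper_force: 43.2
```

```bash
python3 -m creep '[0,0,1.5,0, 0,0,0,0]' && python3 -m creep '[0,0,0,0, 0,0,0,0, 0,0,0,0]' 62 && python3 -m creep '[0,0,15,0, 0,0,45,0, 0,0,55,0, 0,0,55,0, 0,0,35,0, 0,10,0,5, -2,20,0,10, -2,20,0,10]' 85 && python3 -m creep '[-3,20,0,10, -3,20,0,10, -1,7,0,10, 0,0,0,10, 0,0,0,10, 0,0,0,10, 0,0,0,5, 0,0,0,0]' 60
```

```text
clock: 18.6
tool_pos: [0.5182, 0.0134, 0.0441]
eef_rot: [[-0.118, 0.993, 0.001], [0.993, 0.118, 0.0], [-0.0, 0.001, -1.0]]
contact_force: [-0.6, 0.4, 3.6]
finger_gap: 0.0468
gripper_force: 42.3
clock: 18.98
tool_pos: [0.5178, 0.0134, 0.0435]
eef_rot: [[-0.118, 0.993, -0.0], [0.993, 0.118, -0.0], [0.0, -0.0, -1.0]]
contact_force: [0.3, 0.8, -0.2]
finger_gap: 0.0619
gripper_force: 0.0
clock: 19.98
tool_pos: [0.5138, 0.0638, 0.2501]
eef_rot: [[-0.531, 0.847, 0.001], [0.847, 0.531, 0.0], [-0.001, 0.001, -1.0]]
contact_force: [-0.5, 0.4, -1.3]
finger_gap: 0.0849
gripper_force: 0.0
clock: 20.98
tool_pos: [0.5069, 0.1104, 0.2497]
eef_rot: [[-0.993, -0.117, 0.001], [-0.117, 0.993, 0.0], [-0.001, 0.0, -1.0]]
contact_force: [-0.6, 0.7, -0.5]
finger_gap: 0.0598
gripper_force: 0.0
```

```bash
python3 - <<'E'
from h import *
s=sensors.state(); im=read_camera("wrist"); np.savez("w5.npz",im=im,p=s["tool_pos"],R=s["eef_rot"]); cv2.imwrite("pics/w5.png",im[:,:,::-1]);print(s["tool_pos"],s["eef_rot"],s["joints"])
E
```

```text
[0.50685241 0.11039408 0.24966454] [[-9.93105701e-01 -1.17218532e-01  9.39809922e-04]
 [-1.17218391e-01  9.93106141e-01  2.04391665e-04]
 [-9.57289496e-04  9.28195210e-05 -9.99999537e-01]] [ 1.22873177e+01  1.38298279e+01 -6.61270336e+00  6.95023629e+01
 -1.69143365e-05  5.55571699e+00]
```

View pics/w5.png

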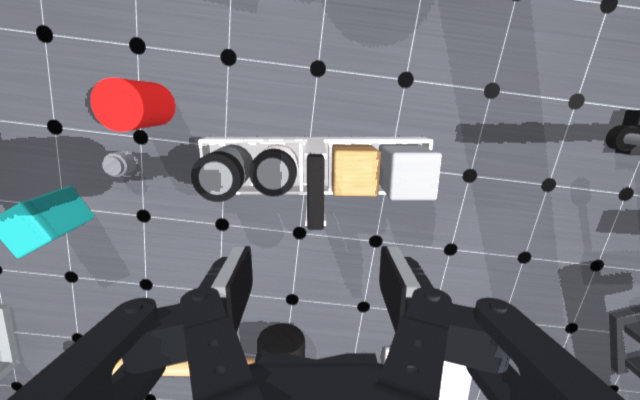

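All four stand upright in the caddy, and the handle (316, 153–229) is centred between the fingers. I'm lowering onto it.

```bash
python3 -m creep '[0,0,-20,0, 0,0,-40,0, 0,0,-40,0, 0,0,-25,0, 0,0,-10,0, 0,0,-4,0, 0,0,0,0]' && python3 -m creep '[0,0,0,0, 0,0,0,0, 0,0,0,0, 0,0,0,0, 0,0,0,0, 0,0,0,0]' 5 100
```

```text
clock: 21.9
tool_pos: [0.5076, 0.1105, 0.1106]
eef_rot: [[-0.993, -0.118, 0.001], [-0.118, 0.993, 0.0], [-0.001, 0.0, -1.0]]
contact_force: [-0.4, -0.4, -0.2]
finger_gap: 0.0599
gripper_force: 0.0
clock: 22.65
tool_pos: [0.5073, 0.1102, 0.1105]
eef_rot: [[-0.993, -0.118, 0.001], [-0.118, 0.993, -0.0], [-0.001, -0.0, -1.0]]
contact_force: [-1.3, -1.0, 6.4]
finger_gap: 0.0128
gripper_force: 98.6
```

Gripped, with a gap of about 13 mm. Lifting gently.

```bash
python3 -m creep '[0,0,2,0, 0,0,3,0, 0,0,5,0, 0,0,7,0, 0,0,8,0, 0,0,8,0, 0,0,8,0, 0,0,8,0]' && python3 -m creep '[0,0,8,0, 0,0,8,0, 0,0,8,0, 0,0,8,0, 0,0,8,0, 0,0,6,0, 0,0,4,0, 0,0,2,0]' && python3 -m creep '[0,0,0,0, 0,0,0,0, 0,0,0,0, 0,0,0,0, 0,0,0,0, 0,0,0,0, 0,0,0,0, 0,0,0,0]'; python3 - <<'E'
from h import *
im=read_camera("scene"); cv2.imwrite("pics/s9.png",cv2.resize(im[80:280,280:520],(720,600))[:,:,::-1]); print(sensors.state()["moment"],sensors.state()["qd"])
E
```

```text
clock: 23.65
tool_pos: [0.5069, 0.1104, 0.1594]
eef_rot: [[-0.993, -0.118, 0.0], [-0.118, 0.993, 0.0], [-0.0, 0.0, -1.0]]
contact_force: [0.4, -1.0, -7.5]
finger_gap: 0.0123
gripper_force: 97.4
clock: 24.65
tool_pos: [0.5069, 0.1104, 0.2109]
eef_rot: [[-0.993, -0.118, 0.0], [-0.118, 0.993, 0.0], [-0.0, 0.0, -1.0]]
contact_force: [-0.1, -0.5, -7.4]
finger_gap: 0.0124
gripper_force: 97.4
clock: 25.65
tool_pos: [0.5069, 0.1104, 0.2108]
eef_rot: [[-0.993, -0.118, 0.0], [-0.118, 0.993, -0.0], [-0.0, -0.0, -1.0]]
contact_force: [0.2, -0.2, -7.4]
finger_gap: 0.0127
gripper_force: 97.4
[ 0.05055251 -0.0098423   0.01094171] [ 0.02654705 -0.02122488  0.03007203 -0.02988304  0.03345029  0.21309173]
```

View pics/s9.png

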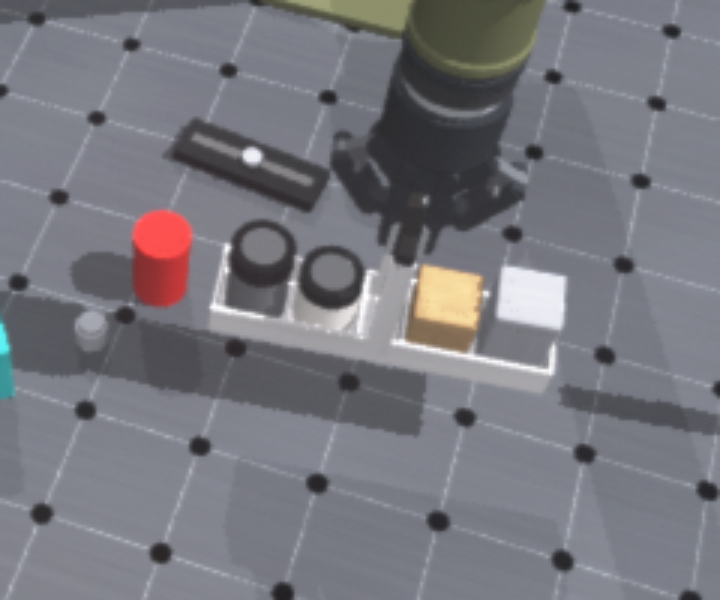

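The caddy is up with all four containers upright; its lower front corners are at crop (211,328) and (548,389). I'll check those for level.

```bash
python3 - <<'E'
from h import *
C=cam("scene"); c=np.array([.507,.1105,.1]); ex=np.array([.993,.117,0]); ey=np.array([-.117,.993,0])
for s in (-1,1):
    u,v=proj(C,c+.031*ex+s*.129*ey); print((u-280)*3,(v-80)*3)
print(sensors.state()["contact_force"],sensors.state()["finger_gap"])
E
```

```text
208.96814431331063 333.6519988471845
543.1721327091393 398.98599756358277
[-0.4618163   0.80859828 -8.26230722] 0.01248577484766763
```

```bash
python3 -c "
from workcell import order; print(order.sign_off())"
```

```text
the job is handed in; nothing more can be done
None
```

I packed the jar and tin into the caddy's end places and handed the job in with the caddy held about 10 cm up, still and level, all four containers upright; sign-off returned no verdict.

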